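# Lay out the caliper bolts, then hold the brake kit's lid open

### The arm

A 6-joint arm with a two-finger parallel gripper is mounted at the origin on a cart in front of the work surface, level with it; the furniture and walls round the work are solid. World frame = base frame: x ahead of the robot, y to its left, z up, the work surface at z = 0. Lengths are in m, angles in rad, forces in N, time in s.
With the tool pointing down it reaches from about 0.35 to 0.85 m from the base axis. Payload 8.1 kg.
Tool frame: the origin (TCP) lies at the centre of the arm's flange, where the gripper is bolted on; the fingertips stand 186 mm ahead of it and the grasp point (between the pads) lies 167 mm ahead of it; z points along the fingers, y is the line along which they close (so a half turn about z gives the same grasp; the last joint's range is limited). The gripper opens to 93 mm and grips with 3 to 60 N. Pads are 15 mm wide; open, the fingers measure 128 mm over their backs; the gripper's body (75 mm by 188 mm) begins 65 mm behind the grasp point.
Start: joints at [-1.266, 0.13, 1.488, -0, 1.523, -0.085], TCP at [0.228, -0.555, 0.405] pointing down, gripper open.
Joint ranges: [-2.96, 2.96], [-0.89, 2.26], [0.02, 2.5], [-1.34, 4.48], [0, 2.73], [-2.66, 2.66]. Speed limits (rad/s): [2.39, 2.39, 2.79, 3.14, 3.14, 3.14].

### API

Orientations are given as a rotation vector (axis times angle).
In Python, from plant import read_state, read_camera, camera_params, robot gives the robot as it stands.
- The arm moves only by the tool carry_out, never from a script. Its argument "targets" is a list of rows, each an object of numbers: "hand": the opening in per cent of the stroke, from 0 (shut) to 100 (fully open); "x", "y", "z": the shift along the tool's x, y, z in m; "ax", "ay", "az": the turn, a rotation vector about the tool's x, y, z in rad. In form: [{"hand": .., "x": .., "y": .., "z": .., "ax": .., "ay": .., "az": ..}, ...]. A call has 1 to 8 rows; each row is the pose to reach, as a shift and turn from the pose commanded when the call began, along the tool's axes at that moment; what a row does not reach only later rows make up. A row lasts 1/8 s, in which the tool goes at most 62.5 mm and 10.7 degrees, less where a joint would pass 70% of its speed; a pose out of reach is approached as far as the arm can. A call with a gripper value outside its range is refused whole. The fingers move at their own pace and stop on an object; "newtons" is the grip in N (left out, the last holds). Time passes only in rows, so rows that repeat a pose let the fingers close. It gives the time, the measured TCP pose, the force, the opening and the grip force at its end, in the units of the state.
- read_state(): the state, without advancing time (a new reading comes with each control period).
- read_camera(name): name is "scene" or "side" or "wrist"; returns (picture, depth): 384x512x3 uint8, blue, green, red; 384x512 float32, m along the optical axis (not along the pixel's ray), 0 where there is no reading.
- camera_params(name): a dict with "fx", "fy", "cx", "cy" (pixels), "position" and "rotation" of the camera in the world. Camera axes: x right, y up, looking along -z (the intrinsics and any distortion apply to the point x, -y, -z); pixel columns grow to the right and rows downward; lengths in m; the calibration is good to about 2 mm. A picture is of the moment at which its call begins: read the wrist's pose just before it. camera_params takes no time and is no camera call; for the wrist camera it gives the pose at the moment of the call.
- robot.close_job(): hands the job in; it is judged then, once.
The state is a dict: "t": time; "q": joint angles; "dq": joint speeds; "joint_torque": joint torques, N m; "tool_pos": TCP position; "orientation": TCP orientation; "force": force on the tool from outside, world axes, zero at the start; "wrist_torque": the same for the moment, N m; "opening": finger opening in m; "gripper_force": force on a finger pad.
Only numpy, scipy, OpenCV 4.12 (cv2) and the standard library are available. Lean on these libraries where they do the work, as an engineer would, in place of code of your own. Each camera call takes 0.05 s, during which the arm holds its last target. There are 200 camera calls.

### The job

Lay the two bolts in the two pockets of the grey brake kit's open tray, one in each and either in either, lying flat with both heads towards the lidded compartment. Then lift the compartment's lid, which has a bar handle, to 60 degrees and keep holding it there, still, so that I can take the brake pads out; the lid falls shut by itself, so finish while holding it, do not prop it or let go. Leave the screw tin, the tape measure and the oil filter where they are.

Things in the scene. Friction and masses are not known exactly. Their poses are not given: they have to be found in the camera images.
- kit: brake kit of grey sheet steel, fixed, 184 mm (x) by 304 mm (y). Origin: underside, middle. +y points to the lidded compartment, -y to the open tray, +x from the handle side to the hinge (away from the robot), z up. Compartment: y = -12 to +152 mm, 66 mm high with its lid shut, brake pads inside. Tray: floor 10 mm above the bench, two pockets along y, side by side in x, 84 mm apart
- pocket_near (a point): centre of the floor of the tray pocket nearer the robot. Same axes as the kit. Pocket 100 mm long (y) by 33 mm wide (x) inside, its floor 10 mm above the bench; rim walls 4 mm thick rise 14 mm above the floor; both long walls are open from y = -16 to +29 mm of this point (45 mm) to make room for fingers
- pocket_far (a point): the same for the other, identical pocket, farther from the robot
- bolt_a: loose steel hexagon bolt with its nut on, 90 mm long, shank 16 mm thick, head and nut 24 mm across flats, 0.12 kg, lying flat; the two are identical. Origin: underside, mid-length; the bolt's axis is 12 mm above it. +y runs along the bolt to the head, z up. Head: y = +35 to +45 mm; nut: y = -32 to -20; bare shank between them; shank end at y = -45
- bolt_b: loose steel hexagon bolt with its nut on, 90 mm long, shank 16 mm thick, head and nut 24 mm across flats, 0.12 kg, lying flat; the two are identical. Origin: underside, mid-length; the bolt's axis is 12 mm above it. +y runs along the bolt to the head, z up. Head: y = +35 to +45 mm; nut: y = -32 to -20; bare shank between them; shank end at y = -45
- bolt_a_head (a point): on bolt_a's axis, in the middle of its head, 40 mm from mid-length
- bolt_a_tip (a point): on bolt_a's axis, at the end of its shank
- bolt_b_head (a point): on bolt_b's axis, in the middle of its head, 40 mm from mid-length
- bolt_b_tip (a point): on bolt_b's axis, at the end of its shank
- lid (a joint): opening angle of the compartment's lid in rad: 0 shut and level, grows as its near edge rises, stop at 1.3; 60 degrees is 1.047. About 0.4 kg, no spring, hardly any friction: it falls shut from any angle
- lid_bar (a point): middle of the lid's handle, a round steel bar 10 mm thick, 90 mm long, parallel to the kit's y axis, on a post at each end. Its axis is 38 mm above the lid's upper face (free space beneath), 37 mm in from the lid's near edge and 150 mm from the hinge line along the lid. Lid: 187 mm from hinge to near edge, 166 mm wide
- lid_hinge (a point): middle of the lid's hinge line, which is parallel to the kit's y axis, at the compartment's far upper edge, 62.5 mm above the bench. The bar's axis is 41 mm off the lid's hinge plane (square to the lid) and swings round this line, up and away from the robot
- screw_tin: open tin of screws, 68 mm across, 42 mm high, left of the kit; leave alone. Origin: underside centre
- tape_measure: tape measure, 66x75x36 mm, to the right of the bolts; leave alone. Origin: underside centre
- oil_filter: oil filter, 69 mm across, 75 mm high, behind the bolts; leave alone. Origin: underside centre

How it is judged:
On the way, in this order (a step that is already met when the one before it is completed fails the run):
1. both bolts lie released in the pockets, one in each, heads towards the lidded compartment (((x of bolt_a_head in the frame of pocket_near between -0.007 and 0.007 m and x of bolt_a_tip in the frame of pocket_near between -0.007 and 0.007 m and y of bolt_a_head in the frame of pocket_near between 0.031 and 0.049 m and z of bolt_a_head in the frame of pocket_near between 0.007 and 0.017 m and z of bolt_a_tip in the frame of pocket_near between 0.007 and 0.017 m) or (x of bolt_a_head in the frame of pocket_far between -0.007 and 0.007 m and x of bolt_a_tip in the frame of pocket_far between -0.007 and 0.007 m and y of bolt_a_head in the frame of pocket_far between 0.031 and 0.049 m and z of bolt_a_head in the frame of pocket_far between 0.007 and 0.017 m and z of bolt_a_tip in the frame of pocket_far between 0.007 and 0.017 m)) and ((x of bolt_b_head in the frame of pocket_near between -0.007 and 0.007 m and x of bolt_b_tip in the frame of pocket_near between -0.007 and 0.007 m and y of bolt_b_head in the frame of pocket_near between 0.031 and 0.049 m and z of bolt_b_head in the frame of pocket_near between 0.007 and 0.017 m and z of bolt_b_tip in the frame of pocket_near between 0.007 and 0.017 m) or (x of bolt_b_head in the frame of pocket_far between -0.007 and 0.007 m and x of bolt_b_tip in the frame of pocket_far between -0.007 and 0.007 m and y of bolt_b_head in the frame of pocket_far between 0.031 and 0.049 m and z of bolt_b_head in the frame of pocket_far between 0.007 and 0.017 m and z of bolt_b_tip in the frame of pocket_far between 0.007 and 0.017 m)) and contact force between the fingers and bolt_a below 0.1 N and contact force between the fingers and bolt_b below 0.1 N), for 0.2 s.
2. with the bolts in place, the lid is lifted past 20 degrees (((x of bolt_a_head in the frame of pocket_near between -0.007 and 0.007 m and x of bolt_a_tip in the frame of pocket_near between -0.007 and 0.007 m and y of bolt_a_head in the frame of pocket_near between 0.031 and 0.049 m and z of bolt_a_head in the frame of pocket_near between 0.007 and 0.017 m and z of bolt_a_tip in the frame of pocket_near between 0.007 and 0.017 m) or (x of bolt_a_head in the frame of pocket_far between -0.007 and 0.007 m and x of bolt_a_tip in the frame of pocket_far between -0.007 and 0.007 m and y of bolt_a_head in the frame of pocket_far between 0.031 and 0.049 m and z of bolt_a_head in the frame of pocket_far between 0.007 and 0.017 m and z of bolt_a_tip in the frame of pocket_far between 0.007 and 0.017 m)) and ((x of bolt_b_head in the frame of pocket_near between -0.007 and 0.007 m and x of bolt_b_tip in the frame of pocket_near between -0.007 and 0.007 m and y of bolt_b_head in the frame of pocket_near between 0.031 and 0.049 m and z of bolt_b_head in the frame of pocket_near between 0.007 and 0.017 m and z of bolt_b_tip in the frame of pocket_near between 0.007 and 0.017 m) or (x of bolt_b_head in the frame of pocket_far between -0.007 and 0.007 m and x of bolt_b_tip in the frame of pocket_far between -0.007 and 0.007 m and y of bolt_b_head in the frame of pocket_far between 0.031 and 0.049 m and z of bolt_b_head in the frame of pocket_far between 0.007 and 0.017 m and z of bolt_b_tip in the frame of pocket_far between 0.007 and 0.017 m)) and value of joint lid above 0.35 rad), for 0.1 s.
At the end, for the whole second after the job is handed in: Each pocket holds one bolt on its floor, head towards the lidded compartment (within 7 mm across, 9 mm along, 5 mm in height), not touched by the fingers; the robot holds the lid at 60 degrees, give or take 6, still (under 0.1 rad/s), no bystander touching the kit (all of step 1 and value of joint lid between 0.942 and 1.152 rad and velocity of joint lid between -0.1 and 0.1 rad/s and contact force between any of the fingers, the arm and kit above 0.3 N and contact force between each of screw_tin, tape_measure, oil_filter and kit below 0.05 N); the arm keeps its last pose, push and grip.
It fails at once if screw tin moved by more than 30 mm (distance of screw_tin from where it was at the start of the episode above 0.03 m).
It fails at once if tape measure moved by more than 30 mm (distance of tape_measure from where it was at the start of the episode above 0.03 m).
It fails at once if oil filter moved by more than 30 mm (distance of oil_filter from where it was at the start of the episode above 0.03 m).
It also fails if it takes over 64 s, if anything falls off the work surface, if the arm or the gripper's body presses on something with over 40 N, if the wrist force passes 120 N, or if a joint passes its speed limit or range.

## Working session

There is one attempt and no reset: what is moved stays moved. The work goes in short steps, Python scripts to look and compute and a tool call to move; the robot and the scene stay as the last step left them, time stands still between calls to the robot, and variables do not carry over. Pictures are saved under pics/ and viewed, at most 10 in all, crops included, and the job is handed in when it is done.

Besides the shell and the picture viewer there is one more tool, called after "Call:" as a command line: name --argument value ..., lists and objects as JSON in quotes. carry_out: Moves the arm, as the interface text tells. Its arguments: {"type":"object","properties":{"targets":{"type":"array","items":{"type":"object","properties":{"hand":{"type":"number"},"x":{"type":"number"},"y":{"type":"number"},"z":{"type":"number"},"ax":{"type":"number"},"ay":{"type":"number"},"az":{"type":"number"}}}},"newtons":{"type":"number"}},"required":["targets"]}

```bash
mkdir -p pics
cat > h.py <<'E'
import numpy as np, cv2
from plant import read_state, read_camera, camera_params, robot
from scipy.spatial.transform import Rotation as R
def cloud(name):
    p=camera_params(name); im,d=read_camera(name)
    v,u=np.mgrid[:384,:512]
    c=np.stack([(u-p['cx'])/p['fx']*d,-(v-p['cy'])/p['fy']*d,-d],-1)
    w=c@np.array(p['rotation']).T+np.array(p['position'])
    w[d==0]=np.nan
    return im,d,w
E
python3 - <<'E'
from h import *
print(read_state()); 
for n in ("scene","side","wrist"):
    print(n,camera_params(n))
    im,d,w=cloud(n); np.savez(f"{n}.npz",im=im,w=w); cv2.imwrite(f"pics/{n}0.png",im)
a=np.vstack([cv2.imread("pics/scene0.png"),]);cv2.imwrite("pics/s_big.png",cv2.resize(a,(800,600)))
E
```

```text
{'t': 0.0, 'q': array([-1.26641204e+00,  1.31179958e-01,  1.48924954e+00, -9.26120563e-06,
        1.52299796e+00, -8.54419575e-02]), 'dq': array([ 3.57516192e-04, -4.46004770e-04,  2.15961779e-05,  1.40424800e-03,
       -1.08737022e-03, -1.97498833e-03]), 'joint_torque': array([ 3.18329359e-03, -5.59841073e+01, -4.91757524e+01,  7.71065452e-02,
        3.59418208e-02, -1.32793002e-04]), 'tool_pos': array([ 0.22794624, -0.55477636,  0.40369224]), 'orientation': array([-3.08031658e+00, -6.08115398e-01,  3.29129410e-04]), 'force': array([ 0.29953289,  0.3554046 , -0.1617363 ]), 'wrist_torque': array([-3.38226204e-02, -4.53513314e-05,  4.68963646e-03]), 'gripper_force': 0.0, 'opening': 0.09281959477684759}
scene {'fx': 473.95045237640466, 'fy': 473.95045237640466, 'cx': 256.01609160421657, 'cy': 192.39307137570083, 'position': array([0.05493853, 0.95550197, 1.47119024]), 'rotation': array([ 0.20253014, -0.87129983, -2.5001989 ])}Traceback (most recent call last):
  File "<stdin>", line 5, in <module>
  File "h.py", line 8, in cloud
    w=c@np.array(p['rotation']).T+np.array(p['position'])
      ~~~~~~~~~~~~~~~~~~~~~~~~~~~^~~~~~~~~~~~~~~~~~~~~~~~
ValueError: operands could not be broadcast together with shapes (384,512) (3,)
```

```bash
sed -i "s/np.array(p\['rotation'\]).T/R.from_rotvec(p['rotation']).as_matrix().T/" h.py
python3 - <<'E'
from h import *
for n in ("scene","side","wrist"):
    print(n,camera_params(n))
    im,d,w=cloud(n); np.savez(f"{n}.npz",im=im,w=w); cv2.imwrite(f"pics/{n}0.png",im)
E
```

```text
scene {'fx': 473.95045237640466, 'fy': 473.95045237640466, 'cx': 256.01609160421657, 'cy': 192.39307137570083, 'position': array([0.05493853, 0.95550197, 1.47119024]), 'rotation': array([ 0.20253014, -0.87129983, -2.5001989 ])}
side {'fx': 406.3002587651366, 'fy': 406.3002587651366, 'cx': 259.54969743685814, 'cy': 185.64734817771753, 'position': array([ 0.59393921, -0.77102263,  1.1469661 ]), 'rotation': array([0.60859401, 0.01818335, 0.0203105 ])}
wrist {'fx': 335.20812231793553, 'fy': 335.20812231793553, 'cx': 257.71752940750804, 'cy': 196.73303969409255, 'position': array([ 0.29778601, -0.52773317,  0.38356333]), 'rotation': array([-0.23687111,  0.16132415, -1.17326263])}
```

View pics/scene0.png

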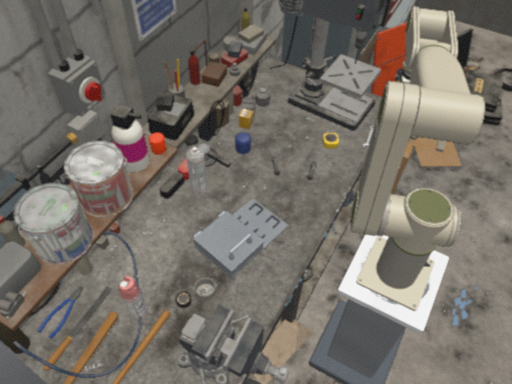

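View pics/side0.png

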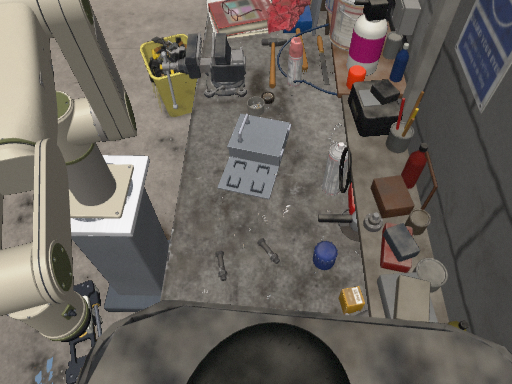

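The side view shows the kit at (220–292, 115–195) and the bolts at about (221,265) and (268,250). The blue filter is at (325,255). In the scene view the bolts are at (276,165) and (312,170), the tape is at (331,140) and the tin at (205,288).

```bash
cat > m.py <<'E'
from h import *
z=np.load("side.npz");w=z['w'];im=z['im']
def blobs(w,reg,zlo,zhi,u0,u1,v0,v1):
    s=np.zeros(w.shape[:2],bool);s[v0:v1,u0:u1]=1
    m=s&(w[...,2]>zlo)&(w[...,2]<zhi)
    n,l,st,_=cv2.connectedComponentsWithStats(m.astype(np.uint8))
    for i in range(1,n):
        if st[i,4]<20: continue
        p=w[l==i]; c=p[:,:2].mean(0); e,V=np.linalg.eigh(np.cov((p[:,:2]-c).T))
        a=V[:,1]; t=(p[:,:2]-c)@a; b=(p[:,:2]-c)@V[:,0]
        print(reg,st[i],'c',c.round(4),'axis',a.round(3),'len',t.min().round(3),t.max().round(3),'wid',b.min().round(3),b.max().round(3),'zmax',np.nanmax(p[:,2]).round(3))
        if 'bolt' in reg:
            for q in np.arange(-.05,.051,.01):
                k=abs(t-q)<.005
                if k.any(): print('  ',q.round(2),k.sum(),np.ptp(b[k]).round(3),p[k,2].max().round(3))
blobs(w,'bolt',.008,.05,200,295,225,290)
print('bench z',np.nanmedian(w[205:225,200:300,2]))
blobs(w,'kit',.006,.2,205,300,105,205)
blobs(w,'kitlid',.055,.085,205,300,105,205)
blobs(w,'bar',.088,.2,205,300,105,205)
blobs(w,'filter',.02,.2,305,345,235,275)
z=np.load("scene.npz");w=z['w']
blobs(w,'S bolt',.008,.05,260,322,150,185)
blobs(w,'S kit',.006,.2,190,292,195,275)
blobs(w,'S bar',.088,.2,190,292,195,275)
blobs(w,'S tape',.01,.2,318,345,128,152)
blobs(w,'S tin',.01,.2,190,220,275,300)
E
python3 m.py
python3 - <<'E'
import cv2
im=cv2.imread('pics/side0.png');cv2.imwrite('pics/side_crop.png',cv2.resize(im[105:300,190:350],None,fx=3,fy=3,interpolation=cv2.INTER_CUBIC))
E
```

```text
bolt [257 238  23  26 182] c [ 0.5952 -0.2252] axis [-0.617  0.787] len -0.044 0.047 wid -0.015 0.012 zmax 0.025
   -0.04 21 0.016 0.02
   -0.03 27 0.025 0.025
   -0.02 20 0.024 0.025
   -0.01 18 0.015 0.021
   0.0 18 0.015 0.023
   0.01 16 0.014 0.024
   0.02 15 0.016 0.022
   0.03 15 0.016 0.023
   0.04 27 0.026 0.024
   0.05 5 0.02 0.024
bolt [215 251  13  30 188] c [ 0.4543 -0.2759] axis [-0.216  0.976] len -0.044 0.047 wid -0.013 0.014 zmax 0.026
   -0.04 18 0.013 0.022
   -0.03 34 0.027 0.025
   -0.02 21 0.025 0.025
   -0.01 19 0.016 0.022
   0.0 16 0.012 0.023
   0.01 13 0.015 0.021
   0.02 18 0.015 0.023
   0.03 14 0.013 0.02
   0.04 31 0.025 0.026
   0.05 4 0.025 0.022
bench z -0.0016563526164724562
kit [ 217  105   74   94 4164] c [0.542  0.1423] axis [0.173 0.985] len -0.162 0.271 wid -0.106 0.101 zmax 0.114
kitlid [ 227  114   64   45 1863] c [0.5588 0.1999] axis [-0.998  0.056] len -0.106 0.111 wid -0.105 0.09 zmax 0.084
bar [238 114  11  23  73] c [0.4993 0.2152] axis [0.243 0.97 ] len -0.046 0.052 wid -0.005 0.007 zmax 0.114
filter [313 240  25  28 525] c [ 0.7584 -0.2
[... 517 characters left out ...]
0.029
   -0.05 5 0.013 0.018
   -0.04 7 0.018 0.025
   -0.03 13 0.021 0.025
   -0.02 9 0.022 0.027
   -0.01 8 0.014 0.025
   0.0 6 0.011 0.023
   0.01 7 0.01 0.021
   0.02 5 0.011 0.025
   0.03 10 0.025 0.027
   0.04 16 0.022 0.029
   0.05 1 0.0 0.023
S kit [ 194  199   96   76 3696] c [0.5355 0.1718] axis [0.209 0.978] len -0.188 0.125 wid -0.112 0.09 zmax 0.113
S bar [230 234  22  21  89] c [0.4964 0.2244] axis [0.248 0.969] len -0.05 0.047 wid -0.007 0.006 zmax 0.113
S tape [323 133  17  15 218] c [ 0.4481 -0.4535] axis [-0.554  0.832] len -0.044 0.03 wid -0.031 0.035 zmax 0.046
S tin [195 278  21  22 256] c [0.5348 0.3926] axis [-0.678  0.735] len -0.035 0.036 wid -0.033 0.034 zmax 0.048
```

View pics/side_crop.png

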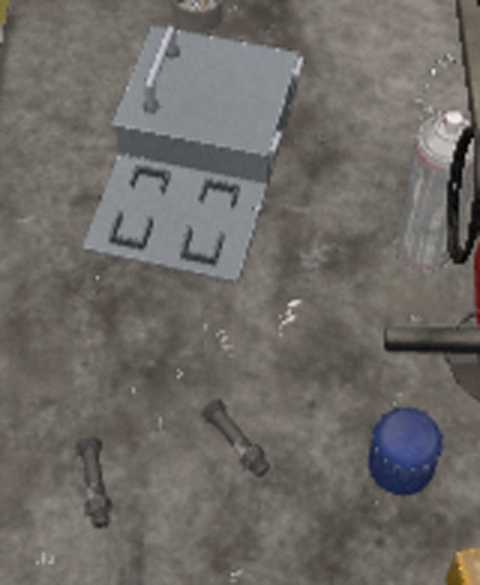

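The crop shows the kit with its lid bar near (155,70) and the two pockets at (140,205) and (215,220). Both bolt heads point up in the image (head ends at about (90,442) and (212,405)), so they face roughly +y. Next I'll move above the bolts.

```bash
cat >> h.py <<'E'
def pose(yaw,tilt=0):
    # tool down, tool x at yaw
    x=np.array([np.cos(yaw),np.sin(yaw),0]);z=np.array([0,0,-1.])
    return R.from_matrix(np.stack([x,np.cross(z,x),z],1))
def go(x,y,z,yaw):
    s=read_state();r0=R.from_rotvec(s['orientation'])
    d=r0.inv().apply(np.array([x,y,z])-s['tool_pos']); a=(r0.inv()*pose(yaw)).as_rotvec()
    print('t',s['t'].__round__(2),'shift',d.round(4),'turn',a.round(4))
E
python3 -c "
from h import *
go(.451,-.272,.35,1.786)"
```

```text
t 0.2 shift [ 0.3138 -0.1768  0.0543] turn [-9.0000e-04 -9.0000e-04 -1.3962e+00]
```

Call:
carry_out --targets '[{"hand": 60, "x": 0.05, "y": -0.028, "z": 0.01, "az": -0.18}, {"hand": 60, "x": 0.1, "y": -0.056, "z": 0.02, "az": -0.36}, {"hand": 60, "x": 0.15, "y": -0.084, "z": 0.03, "az": -0.54}, {"hand": 60, "x": 0.2, "y": -0.112, "z": 0.04, "az": -0.72}, {"hand": 60, "x": 0.25, "y": -0.14, "z": 0.05, "az": -0.9}, {"hand": 60, "x": 0.3, "y": -0.168, "z": 0.054, "az": -1.08}, {"hand": 60, "x": 0.314, "y": -0.177, "z": 0.054, "az": -1.26}, {"hand": 60, "x": 0.314, "y": -0.177, "z": 0.054, "az": -1.396}]' --newtons 30

```text
schema error: expected keys hand, x, y, z, ax, ay, az
```

Run:
```python
from h import *
s=read_state();print(s['tool_pos'],s['orientation'],s['force'],np.abs(s['dq']).max())
im,d,w=cloud("wrist");np.savez("w1.npz",im=im,w=w);cv2.imwrite("pics/w1.png",im)
print('bench',np.nanpercentile(w[...,2],[5,50]))
m=(w[...,2]>.008)&(w[...,2]<.035)
n,l,st,_=cv2.connectedComponentsWithStats(m.astype(np.uint8))
for i in range(1,n):
    if st[i,4]>300: print(st[i],np.nanmean(w[l==i],0).round(3))
```

```text
[ 0.22799212 -0.55484663  0.40406212] [-3.08094790e+00 -6.08239449e-01  1.88893689e-04] [-0.14689349  0.38577492  0.25736347] 0.0036021071240371215
bench [-0.80298054 -0.00227356]
[ 345    0  167  134 4228] [ 0.39  -0.673  0.024]
```

View pics/w1.png

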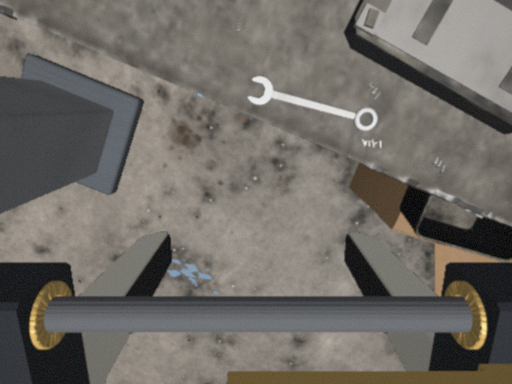

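The move was refused because every key must be given. This picture shows the start pose, with the fingertips at (160,240) and (352,240). I'll resend it with all keys.

Call:
carry_out --targets '[{"hand": 60, "x": 0.05, "y": -0.028, "z": 0.01, "ax": 0, "ay": 0, "az": -0.18}, {"hand": 60, "x": 0.1, "y": -0.056, "z": 0.02, "ax": 0, "ay": 0, "az": -0.36}, {"hand": 60, "x": 0.15, "y": -0.084, "z": 0.03, "ax": 0, "ay": 0, "az": -0.54}, {"hand": 60, "x": 0.2, "y": -0.112, "z": 0.04, "ax": 0, "ay": 0, "az": -0.72}, {"hand": 60, "x": 0.25, "y": -0.14, "z": 0.05, "ax": 0, "ay": 0, "az": -0.9}, {"hand": 60, "x": 0.3, "y": -0.168, "z": 0.054, "ax": 0, "ay": 0, "az": -1.08}, {"hand": 60, "x": 0.314, "y": -0.177, "z": 0.054, "ax": 0, "ay": 0, "az": -1.26}, {"hand": 60, "x": 0.314, "y": -0.177, "z": 0.054, "ax": 0, "ay": 0, "az": -1.396}]' --newtons 30

```text
t: 1.25
tool_pos: [0.4521, -0.2703, 0.3506]
orientation: [-1.96, -2.455, -0.0]
force: [-0.6, 0.0, 0.2]
opening: 0.0559
gripper_force: 0.0
```

```bash
cat > wm.py <<'E'
from h import *
def bolts(tag,zlo=.007,zhi=.035):
    s=read_state();print(s['tool_pos'].round(4),s['orientation'].round(3),'dq',np.abs(s['dq']).max().round(3))
    im,d,w=cloud("wrist");cv2.imwrite(f"pics/{tag}.png",im)
    dep=np.nanmedian(w[100:220:,150:360,2]);print('bench z',dep.round(4))
    m=(w[...,2]>dep+zlo)&(w[...,2]<dep+zhi)
    n,l,st,_=cv2.connectedComponentsWithStats(m.astype(np.uint8))
    for i in range(1,n):
        if st[i,4]<300: continue
        p=w[l==i]; c=p[:,:2].mean(0); a=np.linalg.eigh(np.cov((p[:,:2]-c).T))[1][:,1]
        if a[1]<0:a=-a
        t=(p[:,:2]-c)@a
        if not .07<np.ptp(t)<.12: continue
        lo,hi=np.percentile(t,[.5,99.5]); mid=c+a*(lo+hi)/2
        b=(p[:,:2]-mid)@np.array([a[1],-a[0]]); t=t-(lo+hi)/2
        print(st[i],'mid',mid.round(4),'len',(hi-lo).round(4),'yaw',np.arctan2(-a[0],a[1]).round(3),'grasp',(mid+.007*a).round(4),
          'widths',[np.ptp(np.percentile(b[abs(t-q)<.005],[2,98])).round(3) for q in np.arange(-.04,.041,.01)],'lat of shank',np.median(b[abs(t)<.02]).round(4))
E
python3 -c "
from wm import *
bolts('w2')"
```

```text
[ 0.4521 -0.2703  0.3506] [-1.96  -2.455 -0.   ] dq 1.077
bench z -0.0014
[ 384  119   51   93 2000] mid [ 0.5925 -0.2247] len 0.0886 yaw 0.657 grasp [ 0.5882 -0.2192] widths [np.float64(0.015), np.float64(0.025), np.float64(0.024), np.float64(0.015), np.float64(0.014), np.float64(0.014), np.float64(0.014), np.float64(0.018), np.float64(0.024)] lat of shank -0.0002
[ 243  139   29   93 1814] mid [ 0.4532 -0.2741] len 0.0888 yaw 0.223 grasp [ 0.4516 -0.2673] widths [np.float64(0.016), np.float64(0.026), np.float64(0.024), np.float64(0.016), np.float64(0.015), np.float64(0.015), np.float64(0.015), np.float64(0.017), np.float64(0.025)] lat of shank 0.0001
[ 185  332   69   39 1050] mid [ 0.4536 -0.4474] len 0.075 yaw -1.539 grasp [ 0.4606 -0.4472] widths [np.float64(0.016), np.float64(0.038), np.float64(0.047), np.float64(0.011), np.float64(0.01), np.float64(0.015), np.float64(0.024), np.float64(0.029), np.float64(0.012)] lat of shank -0.0126
```

View pics/w2.png

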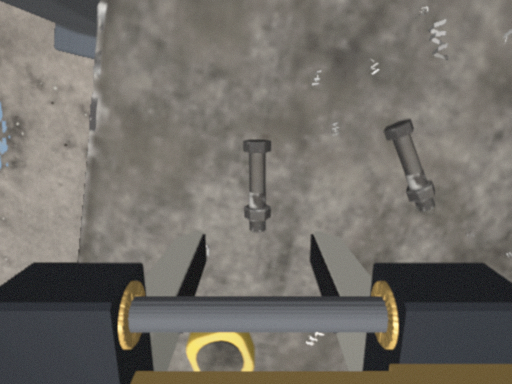

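The wrist view shows the near bolt at (257,185) and the far bolt at (410,165), with their heads at the top. The tape is at the bottom (220,355). Measured lengths are 88.7 mm, which matches.

```bash
python3 -c "
from wm import *
bolts('w3');go(.4516,-.2673,.191,1.794)"
```

```text
[ 0.4517 -0.271   0.3506] [-1.954 -2.46   0.   ] dq 0.217
bench z -0.0014
[ 385  119   51   94 2010] mid [ 0.5926 -0.2249] len 0.0891 yaw 0.657 grasp [ 0.5883 -0.2193] widths [np.float64(0.015), np.float64(0.024), np.float64(0.024), np.float64(0.015), np.float64(0.015), np.float64(0.015), np.float64(0.015), np.float64(0.018), np.float64(0.024)] lat of shank -0.0002
[ 244  139   28   93 1785] mid [ 0.453  -0.2742] len 0.089 yaw 0.221 grasp [ 0.4515 -0.2674] widths [np.float64(0.016), np.float64(0.026), np.float64(0.024), np.float64(0.017), np.float64(0.015), np.float64(0.014), np.float64(0.014), np.float64(0.016), np.float64(0.025)] lat of shank -0.0002
[ 184  332   69   39 1008] mid [ 0.4532 -0.4479] len 0.0742 yaw -1.53 grasp [ 0.4602 -0.4476] widths [np.float64(0.014), np.float64(0.038), np.float64(0.047), np.float64(0.01), np.float64(0.009), np.float64(0.013), np.float64(0.024), np.float64(0.029), np.float64(0.012)] lat of shank -0.0126
t 1.35 shift [0.004  0.0011 0.1596] turn [-0.0002 -0.0002 -0.0054]
```

Call:
carry_out --targets '[{"hand": 60, "x": 0.004, "y": 0.001, "z": 0.06, "ax": 0, "ay": 0, "az": -0.005}, {"hand": 60, "x": 0.004, "y": 0.001, "z": 0.11, "ax": 0, "ay": 0, "az": -0.005}, {"hand": 60, "x": 0.004, "y": 0.001, "z": 0.145, "ax": 0, "ay": 0, "az": -0.005}, {"hand": 60, "x": 0.004, "y": 0.001, "z": 0.158, "ax": 0, "ay": 0, "az": -0.005}, {"hand": 60, "x": 0.004, "y": 0.001, "z": 0.159, "ax": 0, "ay": 0, "az": -0.005}, {"hand": 0, "x": 0.004, "y": 0.001, "z": 0.159, "ax": 0, "ay": 0, "az": -0.005}, {"hand": 0, "x": 0.004, "y": 0.001, "z": 0.159, "ax": 0, "ay": 0, "az": -0.005}, {"hand": 0, "x": 0.004, "y": 0.001, "z": 0.159, "ax": 0, "ay": 0, "az": -0.005}]' --newtons 30

```text
t: 2.35
tool_pos: [0.4518, -0.2681, 0.1928]
orientation: [1.963, 2.45, 0.0]
force: [0.7, -0.3, 0.4]
opening: 0.0302
gripper_force: 0.0
```

```bash
python3 -c "
from wm import *
s=read_state();print(s['tool_pos'],s['opening'],s['gripper_force'],s['force'])
z=np.load('side.npz')
# kit pose from lid top / bar
for n in ('side','scene'):
    w=np.load(n+'.npz')['w'];m=(w[...,2]>.005)&(w[...,2]<.2)
    k=np.zeros_like(m)
    if n=='side': k[108:205,212:296]=1
    else: k[195:275,190:292]=1
    m&=k; nn,l,st,_=cv2.connectedComponentsWithStats(m.astype(np.uint8)); 
    i=1+st[1:,4].argmax(); p=w[l==i]
    th=-.247; ex=np.array([np.cos(th),np.sin(th)]);ey=np.array([-ex[1],ex[0]])
    lo=p[p[:,2]<.03]; 
    print(n,'x',np.percentile(lo[:,:2]@ex,[1,99]),'y',np.percentile(lo[:,:2]@ey,[1,99]))
    b=w[m&(w[...,2]>.088)];print('bar',(b[:,:2]@ex).mean(),(b[:,:2]@ey).mean())
    # expected kit centre from bar: hinge edge
"
```

```text
[ 0.45177101 -0.26814063  0.19284474] 0.03024189945006546 0.0 [ 0.68980192 -0.29427654  0.38073488]
side x [0.40071213 0.58170433] y [0.11524219 0.48853281]
bar 0.4315066798657932 0.3307064828718836
scene x [0.39329945 0.57749098] y [0.11509139 0.41912001]
bar 0.4264951360197279 0.3389480073742015
```

Call:
carry_out --targets '[{"hand": 0, "x": 0, "y": 0, "z": 0, "ax": 0, "ay": 0, "az": 0}, {"hand": 0, "x": 0, "y": 0, "z": 0, "ax": 0, "ay": 0, "az": 0}, {"hand": 0, "x": 0, "y": 0, "z": 0, "ax": 0, "ay": 0, "az": 0}, {"hand": 0, "x": 0, "y": 0, "z": -0.05, "ax": 0, "ay": 0, "az": 0}, {"hand": 0, "x": 0, "y": 0, "z": -0.1, "ax": 0, "ay": 0, "az": 0}, {"hand": 0, "x": 0, "y": 0, "z": -0.14, "ax": 0, "ay": 0, "az": 0}]' --newtons 30

```text
t: 3.1
tool_pos: [0.4513, -0.2678, 0.3335]
orientation: [1.964, 2.451, 0.0]
force: [0.2, -0.4, -1.6]
opening: 0.0154
gripper_force: 30.0
```

```bash
python3 -c "
from wm import *
s=read_state();print(s['tool_pos'],s['opening'],s['gripper_force'],s['force'])
go(.4965,-.0272,.33,1.324)"
```

```text
[ 0.45132262 -0.26778704  0.33352836] 0.015371572166569035 29.997618198394775 [ 0.22965662 -0.36493801 -1.60208187]
t 3.1 shift [0.2249 0.0966 0.0035] turn [7.000e-04 4.000e-04 4.668e-01]
```

Call:
carry_out --targets '[{"hand": 0, "x": 0.05, "y": 0.021, "z": 0.003, "ax": 0, "ay": 0, "az": 0.1}, {"hand": 0, "x": 0.1, "y": 0.043, "z": 0.003, "ax": 0, "ay": 0, "az": 0.2}, {"hand": 0, "x": 0.15, "y": 0.064, "z": 0.003, "ax": 0, "ay": 0, "az": 0.32}, {"hand": 0, "x": 0.195, "y": 0.084, "z": 0.003, "ax": 0, "ay": 0, "az": 0.42}, {"hand": 0, "x": 0.22, "y": 0.095, "z": 0.003, "ax": 0, "ay": 0, "az": 0.467}, {"hand": 0, "x": 0.225, "y": 0.097, "z": 0.003, "ax": 0, "ay": 0, "az": 0.467}, {"hand": 0, "x": 0.225, "y": 0.097, "z": 0.003, "ax": 0, "ay": 0, "az": 0.467}]'

```text
t: 3.98
tool_pos: [0.4968, -0.0272, 0.3284]
orientation: [-2.477, -1.933, 0.001]
force: [-0.0, 0.0, -1.3]
opening: 0.0151
gripper_force: 30.0
```

Run:
```python
from wm import *
s=read_state();print(s['tool_pos'],s['orientation'],np.abs(s['dq']).max())
im,d,w=cloud("wrist");cv2.imwrite("pics/w4.png",im);np.savez("w4.npz",im=im,w=w)
for c in (100,200,300,400): print(c,[ (r,)+tuple(w[r,c].round(3)) for r in (40,100,140,180,220)])
```

```text
[ 0.49677069 -0.02724851  0.32843998] [-2.47652090e+00 -1.93275704e+00  1.03551431e-03] 0.023687594453911793
100 [(40, np.float64(0.398), np.float64(0.127), np.float64(-0.002)), (100, np.float64(0.381), np.float64(0.081), np.float64(-0.0)), (140, np.float64(0.368), np.float64(0.048), np.float64(-0.001)), (180, np.float64(0.354), np.float64(0.012), np.float64(-0.002)), (220, np.float64(0.339), np.float64(-0.025), np.float64(-0.002))]
200 [(40, np.float64(0.482), np.float64(0.104), np.float64(0.009)), (100, np.float64(0.469), np.float64(0.059), np.float64(0.009)), (140, np.float64(0.459), np.float64(0.026), np.float64(0.01)), (180, np.float64(0.446), np.float64(-0.01), np.float64(-0.001)), (220, np.float64(0.435), np.float64(-0.049), np.float64(-0.001))]
300 [(40, np.float64(0.562), np.float64(0.084), np.float64(0.008)), (100, np.float64(0.552), np.float64(0.038), np.float64(0.01)), (140, np.float64(0.544), np.float64(0.005), np.float64(0.011)), (180, np.float64(0.538), np.float64(-0.033), np.float64(-0.001)), (220, np.float64(0.529), np.float64(-0.073), np.float64(-0.002))]
400 [(40, np.float64(0.646), np.float64(0.065), np.float64(-0.003)), (100, np.float64(0.639), np.float64(0.016), np.float64(-0.001)), (140, np.float64(0.634), np.float64(-0.019), np.float64(-0.002)), (180, np.float64(0.629), np.float64(-0.056), np.float64(-0.001)), (220, np.float64(0.624), np.float64(-0.096), np.float64(-0.001))]
```

View pics/w4.png

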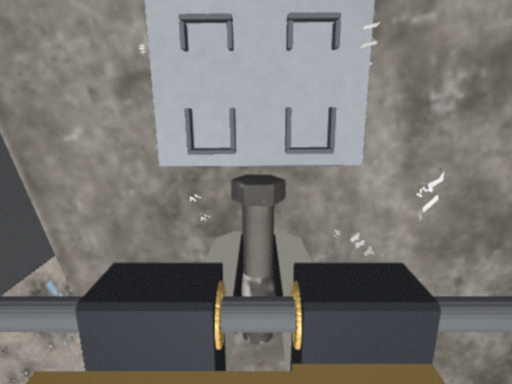

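The wrist view shows both pocket rims, near at (180–235, 15–152) and far at (287–340, 13–152). The held bolt points straight ahead with its head at (258,190). I'll measure the rims and the bolt's pose in hand.

```bash
cat > pk.py <<'E'
from h import *
z=np.load("w4.npz");w=z['w'];im=z['im']
v,u=np.mgrid[:384,:512]
g=cv2.cvtColor(im,cv2.COLOR_BGR2GRAY)
m=(w[...,2]>.0165)&(w[...,2]<.035)&(v<162)&(u>165)&(u<355)
P=[]
for nm,k in (('near',m&(u<260)),('far',m&(u>=260))):
    p=w[k][:,:2]; r=cv2.minAreaRect(p.astype(np.float32)*1000); print(nm,k.sum(),r,'z',np.median(w[k][:,2]).round(4)); P.append(np.array(r[0]))
d=P[1]-P[0];print('spacing',np.hypot(*d),'yaw',np.arctan2(d[1],d[0]))
# tray edges: y edge at front
k=(w[...,2]>.004)&(w[...,2]<.015)&(v<175)&(u>140)&(u<380); r=cv2.minAreaRect(w[k][:,:2].astype(np.float32)*1000);print('tray',r)
# held bolt in tool frame
s=read_state();r0=R.from_rotvec(s['orientation']);b=(w-s['tool_pos'])@r0.as_matrix()
k=(u>228)&(u<290)&(v>172)&(v<275)&(abs(b[...,1])<.016)&(b[...,2]>.1)&(b[...,2]<.2)
p=b[k];print('held x max',np.percentile(p[:,0],99.5))
for q in np.arange(0,.05,.01):
    j=p[abs(p[:,0]-q)<.003]
    if len(j): print(q.round(3),len(j),'y',np.percentile(j[:,1],[2,50,98]).round(4),'ztop',np.percentile(j[:,2],5).round(4))
E
python3 pk.py
```

```text
near 1467 ((479.83050537109375, 66.35623168945312), (107.98584747314453, 41.16957092285156), 76.44051361083984) z 0.0232
far 1457 ((561.3765869140625, 46.378849029541016), (108.1231460571289, 41.270057678222656), 76.40271759033203) z 0.0233
spacing 83.95748467500123 yaw -0.2402509920160299
tray ((519.5069580078125, 56.10734939575195), (134.16995239257812, 195.24337768554688), 76.17605590820312)
held x max 0.03896368591616928
0.0 365 y [-0.0063  0.001   0.0088] ztop 0.1601
0.01 1526 y [-0.0121  0.003   0.0152] ztop 0.143
0.02 365 y [-0.0065  0.001   0.0089] ztop 0.1722
0.03 489 y [-0.0114  0.0015  0.0138] ztop 0.1681
0.04 619 y [-0.0106  0.0015  0.0131] ztop 0.1685
```

```bash
python3 -c "
from h import *
go(.4803,.0727,.2035,1.333)"
```

```text
t 4.03 shift [ 0.0934 -0.0404  0.125 ] turn [-0.0005  0.0004 -0.0087]
```

Call:
carry_out --targets '[{"hand": 0, "x": 0.047, "y": -0.02, "z": 0.0, "ax": 0, "ay": 0, "az": -0.009}, {"hand": 0, "x": 0.088, "y": -0.038, "z": 0.02, "ax": 0, "ay": 0, "az": -0.009}, {"hand": 0, "x": 0.0935, "y": -0.0405, "z": 0.06, "ax": 0, "ay": 0, "az": -0.009}, {"hand": 0, "x": 0.0935, "y": -0.0405, "z": 0.09, "ax": 0, "ay": 0, "az": -0.009}, {"hand": 0, "x": 0.0935, "y": -0.0405, "z": 0.112, "ax": 0, "ay": 0, "az": -0.009}, {"hand": 0, "x": 0.0935, "y": -0.0405, "z": 0.122, "ax": 0, "ay": 0, "az": -0.009}, {"hand": 0, "x": 0.0935, "y": -0.0405, "z": 0.125, "ax": 0, "ay": 0, "az": -0.009}, {"hand": 0, "x": 0.0935, "y": -0.0405, "z": 0.125, "ax": 0, "ay": 0, "az": -0.009}]'

```text
t: 5.03
tool_pos: [0.481, 0.0731, 0.2045]
orientation: [2.469, 1.941, 0.001]
force: [0.0, 0.2, -1.6]
opening: 0.0152
gripper_force: 30.0
```

Call:
carry_out --targets '[{"hand": 0, "x": 0, "y": 0.0, "z": 0.001, "ax": 0, "ay": 0, "az": 0}, {"hand": 40, "x": 0, "y": 0, "z": 0.001, "ax": 0, "ay": 0, "az": 0}, {"hand": 40, "x": 0, "y": 0, "z": 0.001, "ax": 0, "ay": 0, "az": 0}, {"hand": 40, "x": 0, "y": 0, "z": 0.001, "ax": 0, "ay": 0, "az": 0}, {"hand": 40, "x": 0, "y": 0, "z": -0.04, "ax": 0, "ay": 0, "az": 0}, {"hand": 60, "x": -0.03, "y": 0, "z": -0.09, "ax": 0, "ay": 0, "az": 0}, {"hand": 60, "x": -0.09, "y": 0, "z": -0.12, "ax": 0, "ay": 0, "az": 0}, {"hand": 60, "x": -0.09, "y": 0, "z": -0.12, "ax": 0, "ay": 0, "az": 0}]'

```text
t: 6.02
tool_pos: [0.4597, -0.0164, 0.3268]
orientation: [2.469, 1.935, 0.005]
force: [-0.3, 0.4, -0.6]
opening: 0.0552
gripper_force: 0.0
```

Run:
```python
from wm import *
bolts('w5',.022,.05)   # bolt top at z~.034, rims at .024
go(.5883,-.2193,.30,1.571+.657)
```

```text
[ 0.4597 -0.0164  0.3268] [2.469 1.935 0.005] dq 0.032
bench z -0.0006
[ 238   24   34  121 2806] mid [0.4808 0.0669] len 0.0887 yaw -0.243 grasp [0.4824 0.0737] widths [np.float64(0.016), np.float64(0.024), np.float64(0.024), np.float64(0.015), np.float64(0.015), np.float64(0.015), np.float64(0.015), np.float64(0.018), np.float64(0.025)] lat of shank 0.0004
t 6.08 shift [-0.1672  0.1736  0.026 ] turn [ 0.0032  0.0013 -0.898 ]
```

View pics/w5.png

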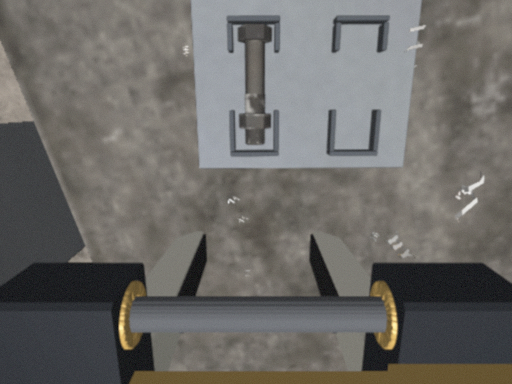

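The bolt lies centred in the near pocket with its head up, at (255,85), within about 1 mm. On to the second bolt.

Call:
carry_out --targets '[{"hand": 60, "x": -0.035, "y": 0.036, "z": 0.005, "ax": 0, "ay": 0, "az": -0.18}, {"hand": 60, "x": -0.07, "y": 0.072, "z": 0.01, "ax": 0, "ay": 0, "az": -0.36}, {"hand": 60, "x": -0.105, "y": 0.108, "z": 0.015, "ax": 0, "ay": 0, "az": -0.54}, {"hand": 60, "x": -0.14, "y": 0.144, "z": 0.02, "ax": 0, "ay": 0, "az": -0.72}, {"hand": 60, "x": -0.165, "y": 0.17, "z": 0.026, "ax": 0, "ay": 0, "az": -0.898}, {"hand": 60, "x": -0.167, "y": 0.1735, "z": 0.026, "ax": 0, "ay": 0, "az": -0.898}, {"hand": 60, "x": -0.167, "y": 0.1735, "z": 0.026, "ax": 0, "ay": 0, "az": -0.898}]'

```text
t: 6.95
tool_pos: [0.5885, -0.2159, 0.2963]
orientation: [-1.384, -2.818, -0.001]
force: [0.8, 0.1, -0.5]
opening: 0.0558
gripper_force: 0.0
```

Run:
```python
from wm import *
bolts('w6')
go(.5883,-.2193,.191,1.571+.657)
```

```text
[ 0.5885 -0.2159  0.2963] [-1.384e+00 -2.818e+00 -1.000e-03] dq 0.029
bench z -0.0014
[ 241  154   34  109 2534] mid [ 0.5944 -0.2235] len 0.0886 yaw 0.658 grasp [ 0.5901 -0.218 ] widths [np.float64(0.016), np.float64(0.026), np.float64(0.024), np.float64(0.016), np.float64(0.016), np.float64(0.015), np.float64(0.015), np.float64(0.017), np.float64(0.026)] lat of shank -0.0003
t 7.0 shift [-0.003  -0.0022  0.1058] turn [-0.0004 -0.0019  0.0015]
```

Call:
carry_out --targets '[{"hand": 60, "x": -0.003, "y": 0, "z": 0.05, "ax": 0, "ay": 0, "az": 0}, {"hand": 60, "x": -0.003, "y": 0, "z": 0.085, "ax": 0, "ay": 0, "az": 0}, {"hand": 60, "x": -0.003, "y": 0, "z": 0.102, "ax": 0, "ay": 0, "az": 0}, {"hand": 0, "x": -0.003, "y": 0, "z": 0.105, "ax": 0, "ay": 0, "az": 0}, {"hand": 0, "x": -0.003, "y": 0, "z": 0.105, "ax": 0, "ay": 0, "az": 0}, {"hand": 0, "x": -0.003, "y": 0, "z": 0.105, "ax": 0, "ay": 0, "az": 0}, {"hand": 0, "x": -0.003, "y": 0, "z": 0.105, "ax": 0, "ay": 0, "az": 0}, {"hand": 0, "x": -0.003, "y": 0, "z": 0.105, "ax": 0, "ay": 0, "az": 0}]' --newtons 30

```text
t: 8.0
tool_pos: [0.5907, -0.2198, 0.1936]
orientation: [1.381, 2.82, 0.0]
force: [0.1, -0.2, 2.7]
opening: 0.0145
gripper_force: 30.0
```

Call:
carry_out --targets '[{"hand": 0, "x": 0, "y": 0, "z": 0, "ax": 0, "ay": 0, "az": 0}, {"hand": 0, "x": 0, "y": 0, "z": -0.05, "ax": 0, "ay": 0, "az": 0}, {"hand": 0, "x": 0, "y": 0, "z": -0.1, "ax": 0, "ay": 0, "az": 0}, {"hand": 0, "x": 0, "y": 0, "z": -0.14, "ax": 0, "ay": 0, "az": 0}, {"hand": 0, "x": 0, "y": 0, "z": -0.14, "ax": 0, "ay": 0, "az": 0}]'

```text
t: 8.62
tool_pos: [0.5915, -0.2201, 0.3373]
orientation: [1.379, 2.815, 0.0]
force: [1.3, -0.4, -1.1]
opening: 0.0149
gripper_force: 30.0
```

```bash
cat > held.py <<'E'
from h import *
s=read_state();r0=R.from_rotvec(s['orientation']);im,d,w=cloud("wrist");cv2.imwrite("pics/w7.png",im)
v,u=np.mgrid[:384,:512]
b=(w-s['tool_pos'])@r0.as_matrix()
k=(u>220)&(u<298)&(v>165)&(v<275)&(abs(b[...,1])<.016)&(b[...,2]>.1)&(b[...,2]<.2)
p=b[k];print('held x max',np.percentile(p[:,0],99.5))
for q in (0,.02,.03,.035):
    j=p[abs(p[:,0]-q)<.003]
    if len(j): print(q,len(j),'y',np.percentile(j[:,1],[2,50,98]).round(4),'ztop',np.percentile(j[:,2],5).round(4))
E
python3 held.py; python3 -c "
from h import *
go(.5619,.0527,.33,1.331)"
```

```text
held x max 0.03923838132265261
0 384 y [-0.0073  0.      0.0078] ztop 0.1595
0.02 371 y [-0.0075  0.      0.0081] ztop 0.1738
0.03 470 y [-0.0124  0.      0.0128] ztop 0.1699
0.035 671 y [-0.0123  0.0005  0.0128] ztop 0.1697
t 8.68 shift [0.233  0.1442 0.0039] turn [0.0026 0.002  0.8997]
```

Call:
carry_out --targets '[{"hand": 0, "x": 0.04, "y": 0.025, "z": 0.0, "ax": 0, "ay": 0, "az": 0.18}, {"hand": 0, "x": 0.085, "y": 0.052, "z": 0.0, "ax": 0, "ay": 0, "az": 0.36}, {"hand": 0, "x": 0.13, "y": 0.08, "z": 0.0, "ax": 0, "ay": 0, "az": 0.54}, {"hand": 0, "x": 0.175, "y": 0.108, "z": 0.0, "ax": 0, "ay": 0, "az": 0.72}, {"hand": 0, "x": 0.215, "y": 0.133, "z": 0.004, "ax": 0, "ay": 0, "az": 0.87}, {"hand": 0, "x": 0.233, "y": 0.1445, "z": 0.004, "ax": 0.0, "ay": 0, "az": 0.9}, {"hand": 0, "x": 0.233, "y": 0.1445, "z": 0.004, "ax": 0, "ay": 0, "az": 0.9}]'

```text
t: 9.55
tool_pos: [0.5606, 0.0546, 0.3262]
orientation: [-2.467, -1.941, 0.005]
force: [0.3, 0.6, -2.0]
opening: 0.0153
gripper_force: 30.0
```

```bash
python3 -c "
from h import *
go(.5629,.0525,.205,1.331)"; python3 held.py
```

```text
t 9.55 shift [-0.0014  0.0032  0.1212] turn [-0.004   0.0009  0.0025]
held x max 0.04011709796739355
0 378 y [-0.0062  0.0014  0.0089] ztop 0.1597
0.02 370 y [-0.0064  0.0016  0.0092] ztop 0.1738
0.03 427 y [-0.0112  0.0011  0.0139] ztop 0.1698
0.035 675 y [-0.0112  0.0011  0.014 ] ztop 0.1697
```

Call:
carry_out --targets '[{"hand": 0, "x": -0.002, "y": 0.002, "z": 0.03, "ax": -0.004, "ay": 0, "az": 0.002}, {"hand": 0, "x": -0.002, "y": 0.002, "z": 0.06, "ax": -0.004, "ay": 0, "az": 0.002}, {"hand": 0, "x": -0.002, "y": 0.002, "z": 0.09, "ax": -0.004, "ay": 0, "az": 0.002}, {"hand": 0, "x": -0.002, "y": 0.002, "z": 0.11, "ax": -0.004, "ay": 0, "az": 0.002}, {"hand": 0, "x": -0.002, "y": 0.002, "z": 0.119, "ax": -0.004, "ay": 0, "az": 0.002}, {"hand": 0, "x": -0.002, "y": 0.002, "z": 0.121, "ax": -0.004, "ay": 0, "az": 0.002}, {"hand": 0, "x": -0.002, "y": 0.002, "z": 0.121, "ax": -0.004, "ay": 0, "az": 0.002}]'

```text
t: 10.48
tool_pos: [0.5637, 0.0506, 0.2087]
orientation: [2.47, 1.935, 0.006]
force: [-0.8, 0.3, -1.3]
opening: 0.0152
gripper_force: 30.0
```

Call:
carry_out --targets '[{"hand": 0, "x": 0.0015, "y": -0.001, "z": 0.002, "ax": 0, "ay": 0, "az": 0}, {"hand": 0, "x": 0.0015, "y": -0.001, "z": 0.0035, "ax": 0, "ay": 0, "az": 0}, {"hand": 0, "x": 0.0015, "y": -0.001, "z": 0.0035, "ax": 0, "ay": 0, "az": 0}]'

```text
t: 10.85
tool_pos: [0.5625, 0.0525, 0.2043]
orientation: [2.471, 1.935, 0.004]
force: [0.6, -0.0, -1.3]
opening: 0.0148
gripper_force: 30.0
```

Call:
carry_out --targets '[{"hand": 40, "x": 0, "y": 0, "z": 0, "ax": 0, "ay": 0, "az": 0}, {"hand": 40, "x": 0, "y": 0, "z": 0, "ax": 0, "ay": 0, "az": 0}, {"hand": 40, "x": 0, "y": 0, "z": 0, "ax": 0, "ay": 0, "az": 0}, {"hand": 40, "x": 0, "y": 0, "z": -0.04, "ax": 0, "ay": 0, "az": 0}, {"hand": 40, "x": -0.03, "y": 0, "z": -0.09, "ax": 0, "ay": 0, "az": 0}, {"hand": 40, "x": -0.075, "y": -0.03, "z": -0.135, "ax": 0, "ay": 0, "az": 0}, {"hand": 40, "x": -0.08, "y": -0.04, "z": -0.16, "ax": 0, "ay": 0, "az": 0}, {"hand": 40, "x": -0.08, "y": -0.04, "z": -0.16, "ax": 0, "ay": 0, "az": 0}]'

```text
t: 11.85
tool_pos: [0.5042, -0.0162, 0.3674]
orientation: [2.469, 1.931, 0.011]
force: [0.4, 0.9, -0.2]
opening: 0.0369
gripper_force: 0.0
```

Run:
```python
from wm import *
bolts('w8',.012,.035)
im,d,w=cloud("wrist");np.savez("w8.npz",w=w,im=im);cv2.imwrite("pics/w8.png",im)
b=w[(w[...,2]>.026)&(w[...,2]<.045)]
for s in (-1,1):
    pass
n,l,st,_=cv2.connectedComponentsWithStats(((w[...,2]>.0265)&(w[...,2]<.045)).astype(np.uint8))
for i in range(1,n):
    if st[i,4]>150: 
        p=w[l==i];r=cv2.minAreaRect(p[:,:2].astype(np.float32)*1000);print(st[i],r,np.median(p[:,2]).round(4))
```

```text
[ 0.5042 -0.0162  0.3674] [2.469 1.931 0.011] dq 0.061
bench z 0.0084
[ 190   49   32  103 2085] mid [0.4816 0.0667] len 0.0888 yaw -0.244 grasp [0.4833 0.0735] widths [np.float64(0.016), np.float64(0.025), np.float64(0.024), np.float64(0.015), np.float64(0.015), np.float64(0.015), np.float64(0.015), np.float64(0.016), np.float64(0.025)] lat of shank 0.0002
[ 283   48   31  103 2077] mid [0.5624 0.0475] len 0.0889 yaw -0.24 grasp [0.5641 0.0543] widths [np.float64(0.016), np.float64(0.025), np.float64(0.024), np.float64(0.016), np.float64(0.015), np.float64(0.015), np.float64(0.014), np.float64(0.017), np.float64(0.026)] lat of shank -0.0
[ 139    9  226    8 1279] ((537.4965209960938, 127.1936264038086), (1.0727155208587646, 182.8866424560547), 76.34890747070312) 0.0361
[ 193   49   27  104 1650] ((481.26708984375, 66.8558349609375), (89.88165283203125, 22.073448181152344), 76.31465148925781) 0.0293
[ 287   48   27  104 1649] ((562.9413452148438, 47.276451110839844), (89.63480377197266, 21.692440032958984), 76.2140121459961) 0.0292
```

View pics/w8.png

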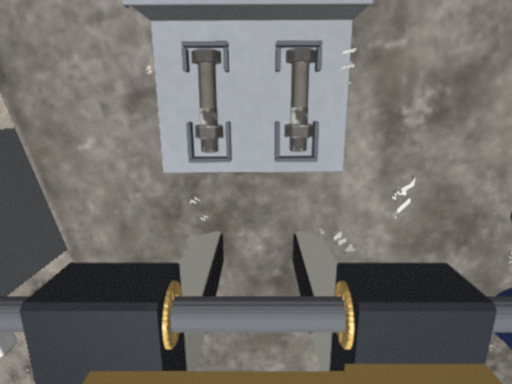

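Both bolts lie in their pockets with their heads towards the compartment, near at (208,95) and far at (300,95), each about 1 mm off centre. Next is the bar.

```bash
python3 -c "
from h import *
go(.484,.15,.39,1.331)"
```

```text
t 11.95 shift [ 0.1559 -0.059  -0.0264] turn [ 0.0046 -0.0002 -0.0025]
```

Call:
carry_out --targets '[{"hand": 50, "x": 0.05, "y": -0.02, "z": -0.026, "ax": 0.005, "ay": 0, "az": 0}, {"hand": 50, "x": 0.1, "y": -0.04, "z": -0.026, "ax": 0.005, "ay": 0, "az": 0}, {"hand": 50, "x": 0.14, "y": -0.054, "z": -0.026, "ax": 0.005, "ay": 0, "az": 0}, {"hand": 50, "x": 0.156, "y": -0.059, "z": -0.026, "ax": 0.005, "ay": 0, "az": 0}, {"hand": 50, "x": 0.156, "y": -0.059, "z": -0.026, "ax": 0.005, "ay": 0, "az": 0}]'

```text
t: 12.58
tool_pos: [0.4838, 0.1509, 0.3883]
orientation: [-2.47, -1.939, 0.005]
force: [-0.7, -0.8, 0.3]
opening: 0.0464
gripper_force: 0.0
```

```bash
cat > bar.py <<'E'
from h import *
s=read_state();print(s['tool_pos'].round(4),s['orientation'].round(3))
im,d,w=cloud("wrist");cv2.imwrite("pics/w9.png",im)
v,u=np.mgrid[:384,:512]
ex=np.array([.9715,-.237]);ey=np.array([.237,.9715])
lid=(w[...,2]>.055)&(w[...,2]<.075)&(v<230)
print('lid z',np.nanmedian(w[lid][:,2]),'ex',np.percentile(w[lid][:,:2]@ex,[1,99]),'ey',np.percentile(w[lid][:,:2]@ey,[1,99]))
n,l,st,_=cv2.connectedComponentsWithStats(((w[...,2]>.09)&(w[...,2]<.12)&(v<230)).astype(np.uint8))
for i in range(1,n):
    if st[i,4]>150:
        p=w[l==i];r=cv2.minAreaRect(p[:,:2].astype(np.float32)*1000);print(st[i],r,'ztop',np.percentile(p[:,2],90).round(4),'exey',p[:,:2].mean(0)@ex,p[:,:2].mean(0)@ey)
        c=np.array(r[0])/1000
        go(c[0],c[1],.1035+.167,1.331)
E
python3 bar.py
```

```text
[0.4838 0.1509 0.3883] [-2.47  -1.939  0.005]
lid z 0.06509914477575493 ex [0.39766731 0.58512817] ey [0.25228744 0.41398007]
[ 249   35   14  136 1723] ((499.7897033691406, 220.52548217773438), (98.63871765136719, 9.5473051071167), 76.45983123779297) ztop 0.1085 exey 0.4335362167211952 0.3349220334027777
t 12.62 shift [ 0.0724 -0.0011  0.118 ] turn [-0.0026  0.0014 -0.001 ]
```

View pics/w9.png

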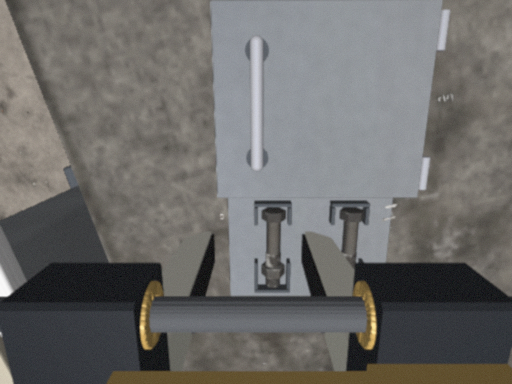

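The view shows the bar from (256,45) to (256,160). It measures 98.6 mm with a top at 108.5 mm, and both agree with the description. I'll descend on it and grip.

Call:
carry_out --targets '[{"hand": 50, "x": 0.04, "y": -0.001, "z": 0.0, "ax": -0.003, "ay": 0, "az": 0}, {"hand": 50, "x": 0.07, "y": -0.001, "z": 0.02, "ax": -0.003, "ay": 0, "az": 0}, {"hand": 50, "x": 0.072, "y": -0.001, "z": 0.06, "ax": -0.003, "ay": 0, "az": 0}, {"hand": 50, "x": 0.072, "y": -0.001, "z": 0.095, "ax": -0.003, "ay": 0, "az": 0}, {"hand": 50, "x": 0.072, "y": -0.001, "z": 0.112, "ax": -0.003, "ay": 0, "az": 0}, {"hand": 50, "x": 0.072, "y": -0.001, "z": 0.115, "ax": -0.003, "ay": 0, "az": 0}, {"hand": 50, "x": 0.072, "y": -0.001, "z": 0.115, "ax": -0.003, "ay": 0, "az": 0}]'

```text
t: 13.5
tool_pos: [0.5008, 0.2199, 0.2761]
orientation: [2.472, 1.935, 0.004]
force: [-0.7, -0.1, 0.1]
opening: 0.0467
gripper_force: 0.0
```

Call:
carry_out --targets '[{"hand": 0, "x": 0, "y": 0, "z": 0, "ax": 0, "ay": 0, "az": 0}, {"hand": 0, "x": 0, "y": 0, "z": 0, "ax": 0, "ay": 0, "az": 0}, {"hand": 0, "x": 0, "y": 0, "z": 0, "ax": 0, "ay": 0, "az": 0}, {"hand": 0, "x": 0, "y": 0, "z": 0, "ax": 0, "ay": 0, "az": 0}, {"hand": 0, "x": 0, "y": 0, "z": 0, "ax": 0, "ay": 0, "az": 0}, {"hand": 0, "x": 0, "y": 0, "z": 0, "ax": 0, "ay": 0, "az": 0}]' --newtons 25

```text
t: 14.25
tool_pos: [0.4991, 0.2207, 0.2749]
orientation: [-2.472, -1.937, 0.001]
force: [-8.2, 2.0, 6.2]
opening: 0.0095
gripper_force: 25.0
```

Run:
```python
from h import *
s=read_state();print(s['tool_pos'],s['force'],s['opening'])
r0=R.from_rotvec(s['orientation']);p0=s['tool_pos']
ex=np.array([.9715,-.237,0]);ez=np.array([0,0,1])
for dg in (5,10,15,20,25,30,35,40,45,50,55,60):
    a=np.deg2rad(dg)+np.arctan2(41,150);a0=np.arctan2(41,150);r=.1555
    dp=ex*r*(np.cos(a0)-np.cos(a))+ez*r*(np.sin(a)-np.sin(a0))
    print(dg,r0.inv().apply(dp).round(4))
```

```text
[0.49910272 0.22066734 0.27489292] [-8.24293596  1.96022796  6.16429729] 0.009457614505356069
5 [ 0.      0.0041 -0.0129]
10 [ 0.      0.0094 -0.0254]
15 [ 0.      0.0157 -0.0374]
20 [ 0.      0.023  -0.0489]
25 [ 0.0001  0.0313 -0.0596]
30 [ 0.0001  0.0405 -0.0695]
35 [ 0.0001  0.0506 -0.0787]
40 [ 0.0001  0.0614 -0.0869]
45 [ 0.0001  0.0728 -0.0941]
50 [ 0.0002  0.0849 -0.1003]
55 [ 0.0002  0.0974 -0.1055]
60 [ 0.0002  0.1104 -0.1095]
```

Call:
carry_out --targets '[{"hand": 0, "x": 0, "y": 0.004, "z": -0.013, "ax": 0, "ay": 0, "az": 0}, {"hand": 0, "x": 0, "y": 0.0094, "z": -0.0254, "ax": 0, "ay": 0, "az": 0}, {"hand": 0, "x": 0, "y": 0.0157, "z": -0.0374, "ax": 0, "ay": 0, "az": 0}, {"hand": 0, "x": 0, "y": 0.023, "z": -0.0489, "ax": 0, "ay": 0, "az": 0}, {"hand": 0, "x": 0, "y": 0.0313, "z": -0.0596, "ax": 0, "ay": 0, "az": 0}, {"hand": 0, "x": 0, "y": 0.0405, "z": -0.0695, "ax": 0, "ay": 0, "az": 0}, {"hand": 0, "x": 0, "y": 0.0405, "z": -0.0695, "ax": 0, "ay": 0, "az": 0}]'

```text
t: 15.12
tool_pos: [0.5384, 0.2111, 0.3464]
orientation: [-2.472, -1.937, 0.001]
force: [-17.7, 2.5, 12.5]
opening: 0.0094
gripper_force: 25.0
```

Call:
carry_out --targets '[{"hand": 0, "x": 0, "y": 0.0088, "z": -0.0107, "ax": 0, "ay": 0, "az": 0}, {"hand": 0, "x": 0, "y": 0.0198, "z": -0.019, "ax": 0, "ay": 0, "az": 0}, {"hand": 0, "x": 0, "y": 0.0313, "z": -0.0263, "ax": 0, "ay": 0, "az": 0}, {"hand": 0, "x": 0, "y": 0.0436, "z": -0.0326, "ax": 0, "ay": 0, "az": 0}, {"hand": 0, "x": 0, "y": 0.0563, "z": -0.038, "ax": 0, "ay": 0, "az": 0}, {"hand": 0, "x": 0, "y": 0.0694, "z": -0.042, "ax": 0, "ay": 0, "az": 0}, {"hand": 0, "x": 0, "y": 0.0694, "z": -0.042, "ax": 0, "ay": 0, "az": 0}, {"hand": 0, "x": 0, "y": 0.0694, "z": -0.042, "ax": 0, "ay": 0, "az": 0}]'

```text
t: 16.12
tool_pos: [0.6067, 0.194, 0.388]
orientation: [2.472, 1.935, 0.004]
force: [-3.2, 1.1, 6.3]
opening: 0.0093
gripper_force: 25.0
```

Run:
```python
from wm import *
s=read_state();print(s['tool_pos'],s['force'],s['opening'],np.abs(s['dq']).max())
ex=np.array([.9715,-.237]);ey=np.array([.237,.9715])
# bar angle estimate from TCP
for off in (.171,):
    x=s['tool_pos'][:2]@ex-.5845; z=s['tool_pos'][2]-off-.0625
    print('bar rel hinge',x,z,'r',np.hypot(x,z),'lid deg',np.degrees(np.arctan2(z,-x))-15.3)
for n in ("side","scene"):
    im,d,w=cloud(n);cv2.imwrite(f"pics/{n}9.png",im)
    X=w[...,:2]@ex-.5845;Y=w[...,:2]@ey
    k=(w[...,2]>.09)&(X<.03)&(X>-.13)&(Y>.25)&(Y<.42)&(w[...,2]<.25)
    hsv=cv2.cvtColor(im,cv2.COLOR_BGR2HSV); k&=(hsv[...,1]<60)&(hsv[...,2]>70)
    p=np.stack([X[k],w[...,2][k]-.0625],1);print(n,len(p)); 
    if len(p)>20: 
        ang=np.degrees(np.arctan2(p[:,1],-p[:,0]));print(np.histogram(ang,bins=np.arange(30,100,5)))
    h=(w[...,2]>.0265)&(w[...,2]<.045)&(Y<.24)&(Y>.1)&(X>-.19)&(X<0)
    print('bolts px',h.sum())
cv2.imwrite("pics/fin.png",cv2.resize(cv2.imread("pics/side9.png")[60:230,180:340],None,fx=3,fy=3))
```

```text
[0.60673167 0.19398288 0.38803343] [-3.18270145  1.11444898  6.25527609] 0.009294771848978426 0.00544274969340223
bar rel hinge -0.041034127760642636 0.1545334332175051 r 0.15988865382842476 lid deg 59.82910280963408
side 1173
(array([  0,   0,   0,   0,   0, 112, 867,  38,  69,  53,  34,   0,   0]), array([30, 35, 40, 45, 50, 55, 60, 65, 70, 75, 80, 85, 90, 95]))
bolts px 175
scene 312
(array([  0,   0,   0,   0,   0, 151,  45,  29,  59,  25,   3,   0,   0]), array([30, 35, 40, 45, 50, 55, 60, 65, 70, 75, 80, 85, 90, 95]))
bolts px 159
```

View pics/fin.png

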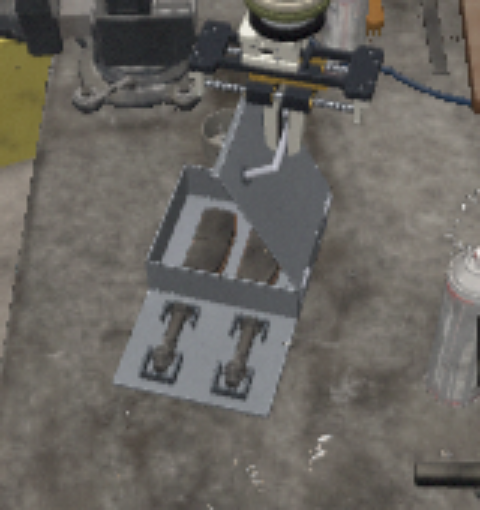

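The lid stands open at about 60° (59.4–62° by four estimates), held by the bar. Both bolts are in their pockets at (170,340) and (240,355), and the arm is still. I'll hand in now.

```bash
python3 -c "
from h import *
print(robot.close_job()); s=read_state(); print(s['t'],s['tool_pos'])"
```

```text
the job is handed in; nothing more can be done
None
the job is handed in; nothing more can be done
```

Both bolts lie in their pockets, about 1 mm off centre with heads towards the compartment, and I handed the job in at about 16 s with the gripper holding the lid still at about 60°; hand-in returned no verdict.

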